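Push the slide box home against the locating rail and end stop

TASK

Gently push the box of microscope slides along the bench with the fingertips until its back side (the side opposite the small lip) lies flush against the aluminium locating rail and its end is home against the dark stop clamped on the rail, so that the box sits square in the corner between them. Only push it: do not pinch, lift or tip the box, and do not disturb the timer, the beaker or the small stain bottle. Let go and leave it lying there.

Things in the scene. Friction and masses are not known exactly. Their poses are not given: they have to be found in the camera images.
- slide_box: Loose blue box of microscope slides, 0.1 to 0.22 kg, 82 (x) by 98 (y) by 36 mm high, lid fixed shut. Origin on the underside; back face at x = +41.8 mm, front face at x = -40.3 mm, ends at y = +/-49 mm. A lip 22 mm wide sticks out 4 mm from the middle of the front face, 26 to 30 mm up. At the start its x axis points at the rail within 0.4 rad. Slides freely on the bench (friction about 0.6).
- rail: Aluminium angle rail fixed to the bench, 300 mm long, upright leg 22 mm high, 6 mm thick, with a screwed flat flange behind it (to x = +34 mm). Origin on the bench at the foot of its working face, the plane x = 0; the box comes from negative x. It runs along its own y, from -140 to +160 mm. z up.
- end_stop: Dark steel stop block fixed over the rail near its right (-y) end, 24 mm thick, 28 mm high (screws to 32 mm), reaching 68 mm out from the rail. Axes parallel to the rail's; origin on the bench where its working face (plane y = 0, looking to +y) meets the rail's working face (x = 0). With the box home, the box's origin is at x = -41.8, y = +49 mm in this frame, axes parallel.
- timer: Flat digital countdown timer, 60 x 64 x 19 mm, loose bystander to the right of the work; origin at the centre of its underside.
- beaker: Glass beaker, 62 x 66 mm, 78 mm high, loose bystander to the right of the work; origin at the centre of its underside.
- stain_violet: Small stain bottle with black cap, 27 mm in diameter, 58 mm high, loose bystander to the right of the work; origin at the centre of its underside.
Things that resemble listed ones, but are neither listed nor needed, are in the scene too. There is more than one size of the end_stop; the one meant has the size given above.

How it is judged:
By the outcome, as a careful person would: the job done as asked, in the order asked, and still so for the second after the job is handed in, with the robot touching nothing.
It also fails if it takes over 51 s, if anything falls off the work surface, if the arm or the gripper's body presses on something with over 40 N, if the wrist force passes 120 N, or if a joint passes its speed limit or range.

ROBOT

A 6-joint arm with a two-finger parallel gripper is mounted at the origin on a cart in front of the work surface, level with it; the furniture and walls round the work are solid. World frame = base frame: x ahead of the robot, y to its left, z up, the work surface at z = 0. Lengths are in m, angles in rad, forces in N, time in s.
With the tool pointing down it reaches from about 0.35 to 0.775 m from the base axis. Payload 5.5 kg.
Tool frame: the origin (TCP) lies midway between the tips of the shut fingers; the grasp point (between the pads) lies 19 mm behind it; z points along the fingers, y is the line along which they close (so a half turn about z gives the same grasp; the last joint's range is limited). The gripper opens to 85 mm and grips with 20 to 120 N. Pads are 22 mm wide; open, the fingers measure 114 mm over their backs; the gripper's body (76 mm by 85 mm) begins 54 mm behind the grasp point. The pads swing forward as they close: fully open they stand 13 mm farther back than shut.
Start: joints at [1.095, 0.313, 0.046, 1.304, 0, 1.431], TCP at [0.19, 0.543, 0.231] pointing down, gripper open.
Joint ranges: [-2.76, 2.76], [-0.86, 1.69], [-1.03, 1.26], [-2.2, 2.34], [-1.47, 1.5], [-3.14, 3.14]. Speed limits (rad/s): [2.57, 2.57, 3.14, 3.14, 3.14, 3.14].

INTERFACE

Orientations are given as a rotation vector (axis times angle).
In Python, from workcell import manip gives the robot as it stands.
- The arm moves only by the shell command python3 -m pendant 'ROWS'. ROWS is a JSON list of rows, 1 to 12 of them, each an object with the fields jaw (the finger opening in m), pos (a list: dx, dy, dz in normalised numbers (1 is 80 cm)), yaw (a turn about the tool's z in normalised numbers (1 is pi rad)); a field left out counts as zero (the opening has to be given); each row is the pose to reach, as a shift and turn from the pose commanded when the command began, along the tool's axes at that moment; what a row does not reach only later rows make up. A row lasts 1/10 s, in which the tool goes at most 0.05 m and 0.15 rad, less where a joint would pass 70% of its speed; a pose out of reach is approached as far as the arm can. The fingers move at their own pace and stop on an object; the grip force is fixed at half the most. Time passes only in rows, so rows that do not move let the fingers close. It prints the time, the measured TCP pose, the force, the opening and the grip force at its end. No shift or turn number may pass 1 either way. Input that does not fit is refused with a message, and nothing moves.
- manip.observe(): the state, without advancing time (a new reading comes with each control period).
- manip.snapshot(name): name is "scene" or "top" or "wrist"; returns (picture, depth): 400x640x3 uint8, red, green, blue; 400x640 float32, m along the optical axis (not along the pixel's ray), 0 where there is no reading.
- manip.camera_info(name): a dict with "mtx" (3x3 intrinsics, pixels), "xyz" and "attitude" of the camera in the world. Camera axes: x right, y down, z forward; pixel columns grow to the right and rows downward; lengths in m; the calibration is good to about 2 mm. A picture is of the moment at which its call begins: read the wrist's pose just before it. camera_info takes no time and is no camera call; for the wrist camera it gives the pose at the moment of the call.
- manip.hand_in(): hands the job in; it is judged then, once.
The state is a dict: "t": time; "joints": joint angles; "joint_velocities": joint speeds; "effort": joint torques, N m; "ee_pos": TCP position; "eef_rot": TCP orientation; "wrist_force": force on the tool from outside, world axes, zero at the start; "ft_torque": the same for the moment, N m; "gripper_width": finger opening in m; "grip_force": force on a finger pad.
Only numpy, scipy, OpenCV 4.12 (cv2) and the standard library are available. Lean on these libraries where they do the work, as an engineer would, in place of code of your own. Each camera call takes 0.05 s, during which the arm holds its last target. There are 200 camera calls.

## Working session

There is one attempt and no reset: what is moved stays moved. The work goes in short steps, Python scripts to look and compute and a shell command to move; the robot and the scene stay as the last step left them, time stands still between calls to the robot, and variables do not carry over. Pictures are saved under pics/ and viewed, at most 10 in all, crops included, and the job is handed in when it is done.

```bash
mkdir -p pics
cat > h.py <<'E'
import numpy as np,cv2
from workcell import manip
from scipy.spatial.transform import Rotation as R
def snap(n,f):
    s=manip.observe();ci=manip.camera_info(n);p,d=manip.snapshot(n)
    cv2.imwrite('pics/'+f+'.png',p[:,:,::-1]);np.savez('pics/'+f,d=d,m=ci['mtx'],x=ci['xyz'],a=np.array(ci['attitude']))
    return p,d,ci
def rot(a):
    a=np.array(a); return a if a.shape==(3,3) else R.from_rotvec(a).as_matrix() if a.size==3 else R.from_quat(a).as_matrix()
def cloud(d,m,x,a):
    v,u=np.mgrid[:d.shape[0],:d.shape[1]]
    P=np.stack([(u-m[0,2])/m[0,0]*d,(v-m[1,2])/m[1,1]*d,d],-1)
    return P@rot(a).T+x
def load(f):
    z=np.load('pics/'+f+'.npz');return cloud(z['d'],z['m'],z['x'],z['a'])
E
python3 - <<'E'
from h import *
for n in('top','scene'):
    p,d,ci=snap(n,n+'0');print(ci)
print(manip.observe())
E
```

```text
{'mtx': array([[439.11111413,   0.        , 327.10687945],
       [  0.        , 439.11111413, 194.37680569],
       [  0.        ,   0.        ,   1.        ]]), 'xyz': array([0.54507803, 0.12327313, 1.00358585]), 'attitude': array([-2.17427723,  2.22588478, -0.01306843])}
{'mtx': array([[365.77286781,   0.        , 320.88544818],
       [  0.        , 365.77286781, 203.18656052],
       [  0.        ,   0.        ,   1.        ]]), 'xyz': array([ 0.24323945, -0.45423877,  0.57689939]), 'attitude': array([-2.19381504,  0.59978474, -0.2783237 ])}
{'t': 0.1, 'joints': array([1.09542372e+00, 3.13937201e-01, 4.50857062e-02, 1.30359420e+00,
       2.03117666e-05, 1.43119126e+00]), 'joint_velocities': array([-0.00010626, -0.00080012,  0.00378077,  0.00113694,  0.00012419,
        0.00027315]), 'effort': array([ 3.42694439e-03, -4.81725097e+01,  2.99243402e+01,  1.27309104e-02,
       -1.16973088e-04,  8.35491932e-06]), 'ee_pos': array([0.18925472, 0.54247997, 0.23048845]), 'eef_rot': array([-5.24861560e-01, -3.09691148e+00,  2.45923501e-03]), 'wrist_force': array([-0.20101368,  0.40792539, -0.26181603]), 'ft_torque': array([-0.00711672,  0.01003648,  0.00618694]), 'grip_force': 0.0, 'gripper_width': 0.08555338506961334}
```

View pics/top0.png

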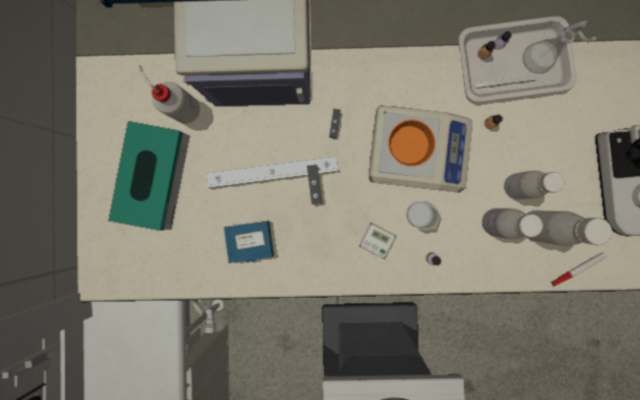

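View pics/scene0.png

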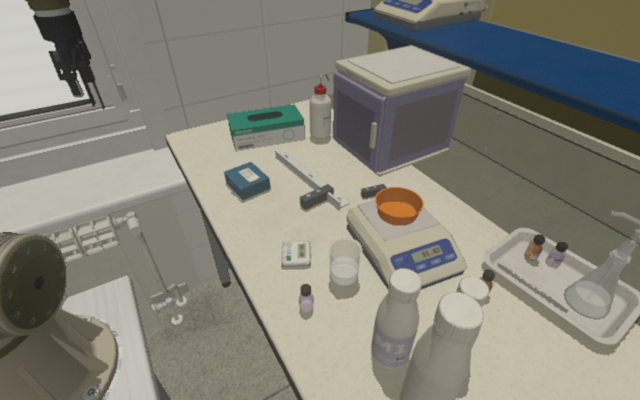

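Run:
```python
from h import *
p=cv2.imread('pics/top0.png')[140:275,195:355]
cv2.imwrite('pics/c1.png',cv2.resize(p,None,fx=4.4,fy=4.4,interpolation=cv2.INTER_CUBIC))
P=load('top0')
# box top
m=(P[...,2]>.028)&(P[...,2]<.045);m[:,:215]=0;m[:,282:]=0;m[:212]=0;m[270:]=0
r=cv2.minAreaRect(P[m][:,:2].astype(np.float32)*1000);print('box',r,m.sum(),np.median(P[m][:,2]))
for lo,hi,nm in((.012,.026,'rail'),(.0235,.036,'stop')):
    m=(P[...,2]>lo)&(P[...,2]<hi);m[:150]=0;m[210:]=0;m[:,:200]=0;m[:,345:]=0
    v,u=np.nonzero(m);print(nm,m.sum());print(u.min(),u.max(),v.min(),v.max()); print(cv2.minAreaRect(P[m][:,:2].astype(np.float32)*1000))
```

```text
box ((468.94183349609375, 315.5482177734375), (85.28815460205078, 98.39955139160156), 6.750000476837158) 1648 0.035377598258155174
rail 422
206 338 164 204
((613.1282348632812, 260.77587890625), (287.5556640625, 89.36023712158203), 79.6467514038086)
stop 469
209 334 164 204
((614.7643432617188, 261.486572265625), (269.8808898925781, 89.59197235107422), 78.67010498046875)
```

View pics/c1.png

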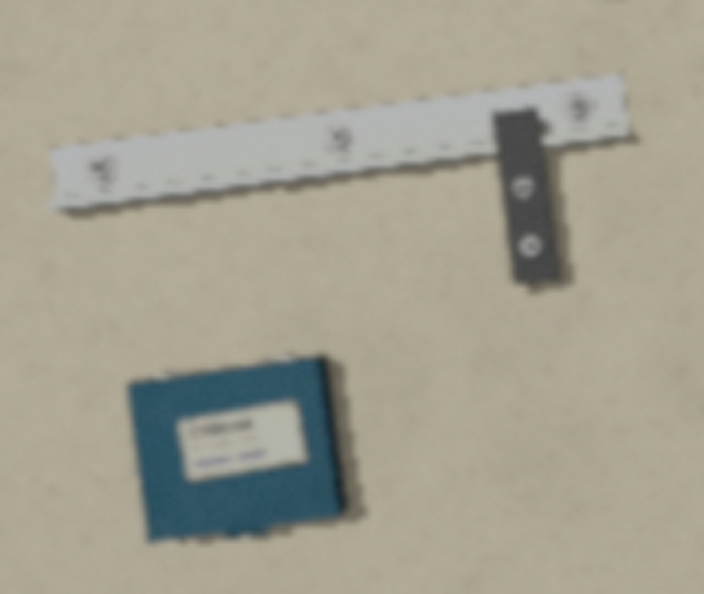

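```bash
cat >> h.py <<'E'
def px(f,uv,z):
    q=np.load('pics/'+f+'.npz');m=q['m'];u,v=uv
    r=rot(q['a'])@np.array([(u-m[0,2])/m[0,0],(v-m[1,2])/m[1,1],1]);return q['x']+r*(z-q['x'][2])/r[2]
E
python3 - <<'E'
from h import *
c=lambda x,y,z:px('top0',(195+(x+.5)/4.4-.5,140+(y+.5)/4.4-.5),z)[:2]
np.set_printoptions(precision=4,suppress=True)
B=[c(x,y,.036) for x,y in((130,382),(325,357),(342,515),(150,541))]
print('box',B,np.mean(B,0))
d=lambda a,b:np.arctan2(*(b-a)[::-1])
print('boxang: front,back',d(B[1],B[0]),d(B[2],B[3]),'side',d(B[2],B[1]),d(B[3],B[0]))
r0,r1=c(55,208,.022),c(630,138,.022);print('rail',r0,r1,d(r1,r0),np.linalg.norm(r0-r1))
s0,s1=c(495,113,.028),c(517,282,.028);print('stop',s0,s1,d(s1,s0))
th=d(r1,r0)-np.pi/2
ex=np.array([np.cos(th),np.sin(th)]);ey=np.array([-ex[1],ex[0]])
# corner
O=r1+ey*((s0+s1)/2-r1)@ey*0 if 0 else None
t=np.linalg.solve(np.stack([r0-r1,-(s1-s0)],1),s0-r1);O=r1+t[0]*(r0-r1)
print('O',O,'th',th)
for b in B+[np.mean(B,0)]: print('in stop frame',(b-O)@ex,(b-O)@ey)
E
```

```text
box [array([0.5061, 0.3667]), array([0.5164, 0.2684]), array([0.4373, 0.2614]), array([0.4264, 0.358 ])] [0.4715 0.3136]
boxang: front,back 1.6751887880412144 1.683226272120428 side 0.0878735609563804 0.1087990194131301
rail [0.5951 0.4071] [0.6237 0.1128] 1.6676980320771013 0.2957309685478072
stop [0.6376 0.1809] [0.5518 0.1716] 0.1072173990194063
O [0.6173 0.1787] th 0.09690170528220476
in stop frame -0.09250686536161613 0.19785222544011055
in stop frame -0.09176647139078244 0.09901305271281145
in stop frame -0.171165086431361 0.09972989434473767
in stop frame -0.1726740636930923 0.19689840609500922
in stop frame -0.132028121719213 0.1483733946481672
```

```bash
cat >> h.py <<'E'
O=np.array([.6173,.1787]);TH=.0969
ex=np.array([np.cos(TH),np.sin(TH)]);ey=np.array([-ex[1],ex[0]])
def go(xr,yr,z,ang):  # tool-axis shift to reach rail-frame point; ang = tool y direction rel. to rail y
    s=manip.observe();M=R.from_rotvec(s['eef_rot']).as_matrix()
    t=np.r_[O+xr*ex+yr*ey,z];d=M.T@(t-s['ee_pos'])
    a=np.arctan2(M[1,1],M[0,1]);w=(TH+np.pi/2+ang-a+np.pi)%(2*np.pi)-np.pi
    print('d',d.round(4),'turn',round(-w,4),'j6',s['joints'][5].round(3),'t',s['t'])
def st():
    s=manip.observe();p=s['ee_pos'][:2]-O
    print('rail xy',(p@ex).round(4),(p@ey).round(4),'z',s['ee_pos'][2].round(4),'F',s['wrist_force'].round(1),s['gripper_width'].round(4),s['t'])
E
python3 -c "
from h import *
go(-.208,.1483,.22,0);go(-.208,.1483,.008,0)"
```

```text
d [-0.273  -0.155   0.0107] turn -0.4327 j6 1.431 t 0.1
d [-0.273  -0.1546  0.2227] turn -0.4327 j6 1.431 t 0.1
```

The manual's scale: shifts go in shares of 80 cm and turns go in shares of pi rad. Converting my numbers, -0.273 m / 0.8 = -0.3413, 0.05 m / 0.8 = 0.0625, -0.433 rad / 3.1416 = -0.1378.

```bash
python3 -m pendant '[{"jaw": 0.06, "pos": [-0.0488, -0.0275, 0], "yaw": -0.0318}, {"jaw": 0.06, "pos": [-0.0975, -0.055, 0], "yaw": -0.0637}, {"jaw": 0.06, "pos": [-0.1463, -0.0825, 0], "yaw": -0.0955}, {"jaw": 0.06, "pos": [-0.195, -0.11, 0], "yaw": -0.1378}, {"jaw": 0.06, "pos": [-0.2438, -0.1375, 0.025], "yaw": -0.1378}, {"jaw": 0.06, "pos": [-0.2925, -0.165, 0.0625], "yaw": -0.1378}, {"jaw": 0.06, "pos": [-0.3413, -0.1938, 0.1], "yaw": -0.1378}, {"jaw": 0.06, "pos": [-0.3413, -0.1938, 0.1375], "yaw": -0.1378}, {"jaw": 0.06, "pos": [-0.3413, -0.1938, 0.175], "yaw": -0.1378}, {"jaw": 0.06, "pos": [-0.3413, -0.1938, 0.2], "yaw": -0.1378}, {"jaw": 0.06, "pos": [-0.3413, -0.1938, 0.2], "yaw": -0.1378}, {"jaw": 0.06, "pos": [-0.3413, -0.1938, 0.2], "yaw": -0.1378}]'; python3 -c "
from h import *
st();go(-.208,.1483,.008,0);snap('scene','s1')"
```

```text
t: 1.3
ee_pos: [0.3959, 0.3065, 0.0713]
eef_rot: [0.153, -3.137, 0.001]
wrist_force: [0.1, 0.4, -0.1]
gripper_width: 0.0602
grip_force: 0.0Traceback (most recent call last):
  File "<string>", line 3, in <module>
    st();go(-.208,.1483,.008,0);snap('scene','s1')
    ~~^^
  File "h.py", line 28, in st
    print('rail xy',(p@ex).round(4),(p@ey).round(4),'z',s['ee_pos'][2].round(4),'F',s['wrist_force'].round(1),s['gripper_width'].round(4),s['t'])
                                                                                                              ^^^^^^^^^^^^^^^^^^^^^^^^
AttributeError: 'float' object has no attribute 'round'
```

Converted, 0.063 m / 0.8 = 0.0788, 0.055 m / 0.8 = 0.0688.

```bash
sed -i "s/s\['gripper_width'\].round(4)/s['gripper_width']/" h.py
python3 -m pendant '[{"jaw": 0.06, "pos": [0, 0, 0.0375]}, {"jaw": 0.06, "pos": [0, 0, 0.0688]}, {"jaw": 0.06, "pos": [0, 0, 0.0788]}, {"jaw": 0.06, "pos": [-0.0075, 0, 0.0788]}, {"jaw": 0.06, "pos": [-0.015, 0, 0.0788]}, {"jaw": 0.06, "pos": [-0.0225, 0, 0.0788]}, {"jaw": 0.06, "pos": [-0.0288, 0, 0.0788]}, {"jaw": 0.06, "pos": [-0.0338, 0, 0.0788]}, {"jaw": 0.06, "pos": [-0.0388, 0, 0.0788]}, {"jaw": 0.06, "pos": [-0.0438, 0, 0.0788]}, {"jaw": 0.06, "pos": [-0.0488, 0, 0.0788]}, {"jaw": 0.06, "pos": [-0.0538, 0, 0.0788]}]'; python3 -c "
from h import *
st();go(-.208,.1483,.008,0);snap('scene','s1')
p=cv2.imread('pics/s1.png')[110:260,180:380];cv2.imwrite('pics/c2.png',cv2.resize(p,None,fx=4,fy=4,interpolation=cv2.INTER_CUBIC))"
```

```text
t: 2.5
ee_pos: [0.4392, 0.3108, 0.0083]
eef_rot: [0.153, -3.138, 0.0]
wrist_force: [-1.2, -1.0, -0.2]
gripper_width: 0.0599
grip_force: 0.5
rail xy -0.1645 0.1487 z 0.0083 F [-1.2 -1.  -0.2] 0.05991515827809456 2.5
d [ 0.0435 -0.0004  0.0003] turn 0.0003 j6 0.369 t 2.5
```

View pics/c2.png

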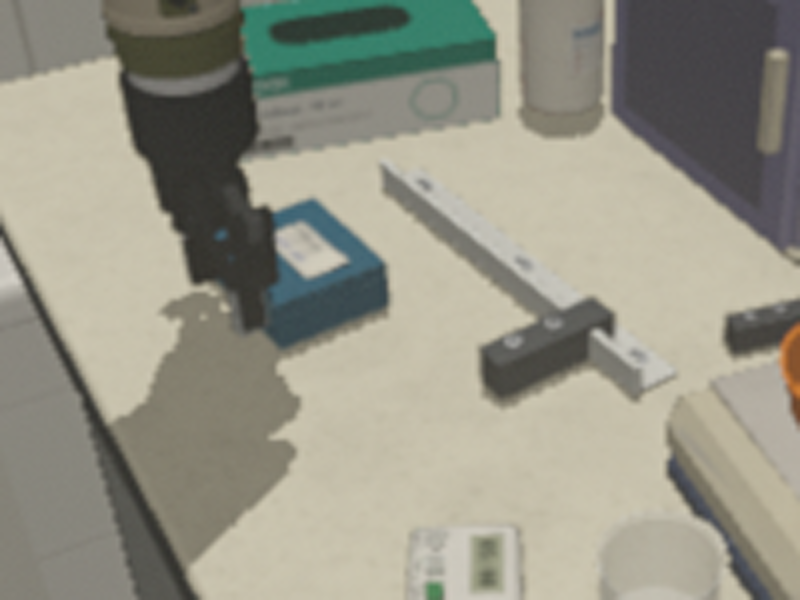

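Converted, -0.062 m / 0.8 = -0.0775, -0.011 m / 0.8 = -0.0138.

```bash
python3 -m pendant '[{"jaw": 0.06, "pos": [-0.0063, 0, 0]}, {"jaw": 0.06, "pos": [-0.0138, 0, 0]}, {"jaw": 0.06, "pos": [-0.0213, 0, 0]}, {"jaw": 0.06, "pos": [-0.0288, 0, 0]}, {"jaw": 0.06, "pos": [-0.0363, 0, 0]}, {"jaw": 0.06, "pos": [-0.0438, 0, 0]}, {"jaw": 0.06, "pos": [-0.0513, 0, 0]}, {"jaw": 0.06, "pos": [-0.0588, 0, 0]}, {"jaw": 0.06, "pos": [-0.065, 0, 0]}, {"jaw": 0.06, "pos": [-0.07, 0, 0]}, {"jaw": 0.06, "pos": [-0.075, 0, 0]}, {"jaw": 0.06, "pos": [-0.0775, 0, 0]}]' | grep force; python3 -c "
from h import *
st()"
python3 -m pendant '[{"jaw": 0.06, "pos": [-0.0025, 0, 0]}, {"jaw": 0.06, "pos": [-0.005, 0, 0]}, {"jaw": 0.06, "pos": [-0.0075, 0, 0]}, {"jaw": 0.06, "pos": [-0.0088, 0, 0]}]' | grep force; python3 -c "
from h import *
st()"
```

```text
wrist_force: [-1.6, -0.1, 1.6]
grip_force: 0.5
rail xy -0.1023 0.1488 z 0.0084 F [-1.6 -0.1  1.6] 0.059752894232391586 3.75
wrist_force: [-0.5, -0.1, 1.0]
grip_force: 0.5
rail xy -0.0955 0.1488 z 0.0083 F [-0.5 -0.1  1. ] 0.06003401204106465 4.15
```

```bash
python3 -m pendant '[{"jaw": 0.06, "pos": [-0.0013, 0, 0]}, {"jaw": 0.06, "pos": [-0.0025, 0, 0]}, {"jaw": 0.06, "pos": [-0.0038, 0, 0]}]' | grep force; python3 -m pendant '[{"jaw": 0.06, "pos": [-0.0013, 0, 0]}, {"jaw": 0.06, "pos": [-0.0025, 0, 0]}]' | grep force;python3 -c "
from h import *
st()
snap('top','t2')
p=cv2.imread('pics/t2.png')[140:275,195:355];cv2.imwrite('pics/c3.png',cv2.resize(p,None,fx=4.4,fy=4.4,interpolation=cv2.INTER_CUBIC))"
```

```text
wrist_force: [-6.4, 0.1, 4.3]
grip_force: 3.6
wrist_force: [-10.8, -0.4, 7.6]
grip_force: 5.8
rail xy -0.0943 0.1487 z 0.0079 F [-10.8  -0.4   7.6] 0.059761224760690464 4.65
```

View pics/c3.png

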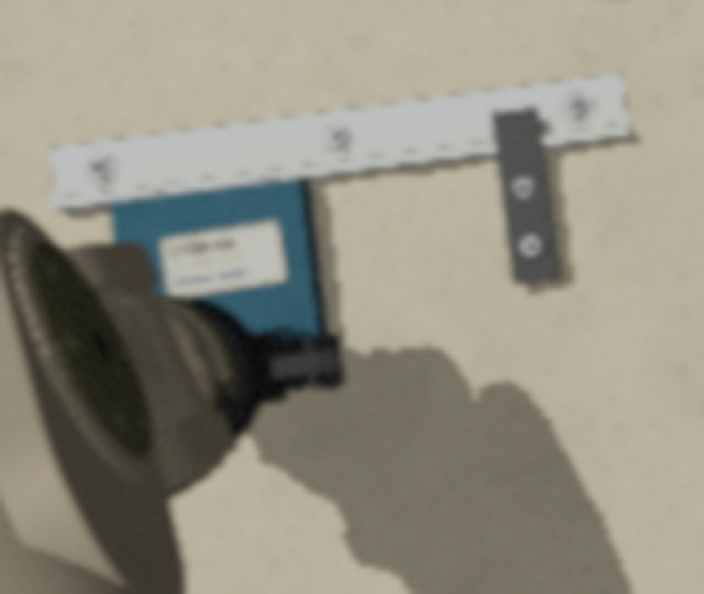

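Converted, -0.12 m / 0.8 = -0.15, -0.08 m / 0.8 = -0.1.

```bash
python3 -m pendant '[{"jaw": 0.06, "pos": [0.0188, 0, 0]}, {"jaw": 0.06, "pos": [0.0438, 0, 0]}, {"jaw": 0.06, "pos": [0.05, 0, -0.05]}, {"jaw": 0.06, "pos": [0.05, 0, -0.1]}, {"jaw": 0.06, "pos": [0.05, 0, -0.15]}, {"jaw": 0.04, "pos": [0.05, 0, -0.15]}]' | grep -v rot; python3 -c "
from h import *
st();go(-.045,.232,.13,np.pi/2);go(-.045,.232,.13,-np.pi/2)
P=load('top0');q=(P[...,:2]-O);x=q@ex;y=q@ey
m=(P[...,2]>.03)&(abs(x+.04)<.06)&(y>.21)&(y<.5);print(y[m].min(),P[m][:,2].max(), np.percentile(y[m],[1,5]))"
```

```text
t: 5.3
ee_pos: [0.477, 0.3161, 0.1348]
wrist_force: [0.8, 0.8, 0.6]
gripper_width: 0.0466
grip_force: 0.0
rail xy -0.1264 0.1503 z 0.1348 F [0.8 0.8 0.6] 0.04662741700524676 5.3
d [-0.0814  0.0817  0.006 ] turn -1.5704 j6 0.348 t 5.3
d [-0.0814  0.0817  0.006 ] turn 1.5712 j6 0.348 t 5.3
0.29307893013777614 0.07746616800513317 [0.29558059 0.30270567]
```

Converted, 0.082 m / 0.8 = 0.1025, -0.081 m / 0.8 = -0.1013, -1.57 rad / 3.1416 = -0.4997.

```bash
python3 -m pendant '[{"jaw": 0.04, "pos": [-0.015, 0.015, 0], "yaw": -0.0446}, {"jaw": 0.04, "pos": [-0.03, 0.03, 0], "yaw": -0.0891}, {"jaw": 0.04, "pos": [-0.045, 0.045, 0], "yaw": -0.1337}, {"jaw": 0.04, "pos": [-0.06, 0.06, 0], "yaw": -0.1783}, {"jaw": 0.04, "pos": [-0.075, 0.075, 0], "yaw": -0.2228}, {"jaw": 0.04, "pos": [-0.09, 0.09, 0], "yaw": -0.2674}, {"jaw": 0.04, "pos": [-0.1013, 0.1025, 0], "yaw": -0.3119}, {"jaw": 0.04, "pos": [-0.1013, 0.1025, 0], "yaw": -0.3565}, {"jaw": 0.04, "pos": [-0.1013, 0.1025, 0], "yaw": -0.4011}, {"jaw": 0.04, "pos": [-0.1013, 0.1025, 0], "yaw": -0.4456}, {"jaw": 0.04, "pos": [-0.1013, 0.1025, 0], "yaw": -0.4902}, {"jaw": 0.04, "pos": [-0.1013, 0.1025, 0], "yaw": -0.4997}]' | grep -v rot; python3 -m pendant '[{"jaw": 0.04, "pos": [0, 0, 0.025]}, {"jaw": 0.04, "pos": [0, 0, 0.0375]}]' >/dev/null;python3 -c "
from h import *
st();go(-.045,.232,.008,np.pi/2)"
```

```text
t: 6.5
ee_pos: [0.5458, 0.4036, 0.1276]
wrist_force: [0.0, -0.2, 0.2]
gripper_width: 0.0398
grip_force: 0.0
rail xy -0.0499 0.2305 z 0.0965 F [-0.2 -0.8 -0.7] 0.04002840363189419 6.7
d [-0.0016 -0.005   0.0885] turn -0.0007 j6 -1.148 t 6.7
```

Converted, 0.087 m / 0.8 = 0.1088, -0.003 m / 0.8 = -0.0038.

```bash
python3 -m pendant '[{"jaw": 0.04, "pos": [0, -0.0038, 0.0375]}, {"jaw": 0.04, "pos": [0, -0.0038, 0.075]}, {"jaw": 0.04, "pos": [0, -0.0038, 0.1]}, {"jaw": 0.04, "pos": [0, -0.0038, 0.1088]}, {"jaw": 0.04, "pos": [0.0075, -0.0038, 0.1088]}, {"jaw": 0.04, "pos": [0.015, -0.0038, 0.1088]}, {"jaw": 0.04, "pos": [0.0213, -0.0038, 0.1088]}, {"jaw": 0.04, "pos": [0.0263, -0.0038, 0.1088]}, {"jaw": 0.04, "pos": [0.0313, -0.0038, 0.1088]}, {"jaw": 0.04, "pos": [0.0363, -0.0038, 0.1088]}, {"jaw": 0.04, "pos": [0.0413, -0.0038, 0.1088]}, {"jaw": 0.04, "pos": [0.0463, -0.0038, 0.1088]}]' | grep -v rot; python3 -c "
from h import *
st();go(-.045,.232,.008,np.pi/2)"
```

```text
t: 7.9
ee_pos: [0.5521, 0.3669, 0.0115]
wrist_force: [0.8, 0.9, -0.2]
gripper_width: 0.0401
grip_force: 0.5
rail xy -0.0467 0.1936 z 0.0115 F [ 0.8  0.9 -0.2] 0.04012285018043293 7.9
d [-0.0384 -0.0016  0.0035] turn -0.0004 j6 -1.202 t 7.9
```

Converted, 0.07 m / 0.8 = 0.0875, 0.065 m / 0.8 = 0.0813.

```bash
python3 -m pendant '[{"jaw": 0.04, "pos": [0.0075, 0, 0]}, {"jaw": 0.04, "pos": [0.015, 0, 0]}, {"jaw": 0.04, "pos": [0.0225, 0, 0]}, {"jaw": 0.04, "pos": [0.03, 0, 0]}, {"jaw": 0.04, "pos": [0.0375, 0, 0]}, {"jaw": 0.04, "pos": [0.045, 0, 0]}, {"jaw": 0.04, "pos": [0.0525, 0, 0]}, {"jaw": 0.04, "pos": [0.06, 0, 0]}, {"jaw": 0.04, "pos": [0.0675, 0, 0]}, {"jaw": 0.04, "pos": [0.075, 0, 0]}, {"jaw": 0.04, "pos": [0.0813, 0, 0]}, {"jaw": 0.04, "pos": [0.0875, 0, 0]}]' | grep force; python3 -c "
from h import *
st()"
python3 -m pendant '[{"jaw": 0.04, "pos": [0.0038, 0, 0]}, {"jaw": 0.04, "pos": [0.0075, 0, 0]}, {"jaw": 0.04, "pos": [0.0113, 0, 0]}, {"jaw": 0.04, "pos": [0.0138, 0, 0]}, {"jaw": 0.04, "pos": [0.015, 0, 0]}]' | grep force; python3 -c "
from h import *
st();snap('top','t3')
p=cv2.imread('pics/t3.png')[140:275,195:355];cv2.imwrite('pics/c4.png',cv2.resize(p,None,fx=4.4,fy=4.4,interpolation=cv2.INTER_CUBIC))"
```

```text
wrist_force: [-0.3, 0.8, -1.1]
grip_force: 0.3
rail xy -0.0468 0.1233 z 0.0113 F [-0.3  0.8 -1.1] 0.040050118342291566 9.1
wrist_force: [0.7, 0.4, 0.2]
grip_force: 0.3
rail xy -0.0468 0.1116 z 0.0113 F [0.7 0.4 0.2] 0.039675536727893 9.6
```

View pics/c4.png

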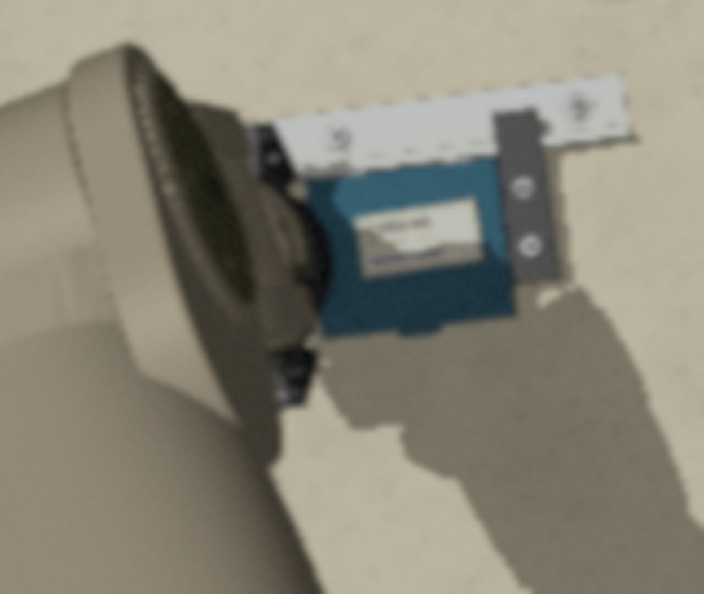

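Converted, 0.002 m / 0.8 = 0.0025, 0.001 m / 0.8 = 0.0013.

```bash
python3 -m pendant '[{"jaw": 0.04, "pos": [0.0013, 0, 0]}, {"jaw": 0.04, "pos": [0.0025, 0, 0]}, {"jaw": 0.04, "pos": [0.0025, 0, 0]}]' | grep wrist;python3 -m pendant '[{"jaw": 0.04, "pos": [0.0013, 0, 0]}, {"jaw": 0.04, "pos": [0.0025, 0, 0]}, {"jaw": 0.04, "pos": [0.0025, 0, 0]}]' | grep wrist; python3 -c "
from h import *
st()"
```

```text
wrist_force: [-2.1, 6.0, -0.3]
wrist_force: [-2.9, 11.6, -0.1]
rail xy -0.0473 0.1113 z 0.0116 F [-2.9 11.6 -0.1] 0.040245599902385486 10.25
```

Converted, -0.12 m / 0.8 = -0.15, -0.03 m / 0.8 = -0.0375.

```bash
python3 -m pendant '[{"jaw": 0.04, "pos": [-0.0125, 0, 0]}, {"jaw": 0.04, "pos": [-0.0375, 0, 0]}, {"jaw": 0.04, "pos": [-0.0438, 0, -0.05]}, {"jaw": 0.04, "pos": [-0.0438, 0, -0.1]}, {"jaw": 0.04, "pos": [-0.0438, 0, -0.15]}, {"jaw": 0.06, "pos": [-0.0438, 0, -0.15]}, {"jaw": 0.06, "pos": [-0.0438, 0, -0.15]}]' | grep wrist; python3 -c "
from h import *
st();go(-.13,.049,.13,0)"
```

```text
wrist_force: [-0.2, -0.5, -1.0]
rail xy -0.0457 0.1429 z 0.1328 F [-0.2 -0.5 -1. ] 0.059643997019040905 10.95
d [0.094  0.0842 0.0025] turn 1.5702 j6 -1.276 t 10.95
```

Converted, 0.094 m / 0.8 = 0.1175, 0.084 m / 0.8 = 0.105, 1.57 rad / 3.1416 = 0.4997.

```bash
python3 -m pendant '[{"jaw": 0.06, "pos": [0.015, 0.015, 0], "yaw": 0.0446}, {"jaw": 0.06, "pos": [0.03, 0.03, 0], "yaw": 0.0891}, {"jaw": 0.06, "pos": [0.045, 0.045, 0], "yaw": 0.1337}, {"jaw": 0.06, "pos": [0.06, 0.06, 0], "yaw": 0.1783}, {"jaw": 0.06, "pos": [0.075, 0.075, 0], "yaw": 0.2228}, {"jaw": 0.06, "pos": [0.09, 0.09, 0], "yaw": 0.2674}, {"jaw": 0.06, "pos": [0.105, 0.105, 0], "yaw": 0.3119}, {"jaw": 0.06, "pos": [0.1175, 0.105, 0], "yaw": 0.3565}, {"jaw": 0.06, "pos": [0.1175, 0.105, 0], "yaw": 0.4011}, {"jaw": 0.06, "pos": [0.1175, 0.105, 0], "yaw": 0.4456}, {"jaw": 0.06, "pos": [0.1175, 0.105, 0], "yaw": 0.4902}, {"jaw": 0.06, "pos": [0.1175, 0.105, 0], "yaw": 0.4997}]' | grep wrist; python3 -m pendant '[{"jaw": 0.06, "pos": [0, 0, 0.025]}, {"jaw": 0.06, "pos": [0, 0, 0.0375]}, {"jaw": 0.06, "pos": [0, 0, 0.0375]}]' >/dev/null;python3 -c "
from h import *
st();go(-.13,.049,.009,0)"
```

```text
wrist_force: [-0.3, 1.0, -0.2]
rail xy -0.1329 0.0484 z 0.0989 F [-0.1 -0.5 -0.1] 0.06015263930290251 12.45
d [-0.0033  0.0007  0.0899] turn 0.0016 j6 0.168 t 12.45
```

Contact should come after about 38 mm of push.

Converted, 0.09 m / 0.8 = 0.1125, 0.08 m / 0.8 = 0.1.

```bash
python3 -m pendant '[{"jaw": 0.06, "pos": [0, 0, 0.0375]}, {"jaw": 0.06, "pos": [0, 0, 0.075]}, {"jaw": 0.06, "pos": [0, 0, 0.1]}, {"jaw": 0.06, "pos": [0, 0, 0.1125]}, {"jaw": 0.06, "pos": [-0.01, 0, 0.1125]}, {"jaw": 0.06, "pos": [-0.02, 0, 0.1125]}, {"jaw": 0.06, "pos": [-0.0275, 0, 0.1125]}, {"jaw": 0.06, "pos": [-0.0338, 0, 0.1125]}, {"jaw": 0.06, "pos": [-0.0388, 0, 0.1125]}, {"jaw": 0.06, "pos": [-0.0425, 0, 0.1125]}, {"jaw": 0.06, "pos": [-0.045, 0, 0.1125]}, {"jaw": 0.06, "pos": [-0.0463, 0, 0.1125]}]' | grep wrist; python3 -m pendant '[{"jaw": 0.06, "pos": [-0.0013, 0, 0]}, {"jaw": 0.06, "pos": [-0.0025, 0, 0]}, {"jaw": 0.06, "pos": [-0.0025, 0, 0]}]' |grep wrist;python3 -c "
from h import *
st()"; python3 -m pendant '[{"jaw": 0.06, "pos": [-0.0013, 0, 0]}, {"jaw": 0.06, "pos": [-0.0025, 0, 0]}, {"jaw": 0.06, "pos": [-0.0025, 0, 0]}]' |grep wrist;python3 -c "
from h import *
st()"
```

```text
wrist_force: [-0.3, -0.0, 1.2]
wrist_force: [-3.9, -0.5, 3.5]
rail xy -0.0936 0.0488 z 0.011 F [-3.9 -0.5  3.5] 0.059754921411253346 13.95
wrist_force: [-9.6, -0.8, 5.7]
rail xy -0.0936 0.0488 z 0.0107 F [-9.6 -0.8  5.7] 0.05981787139252547 14.25
```

Converted, 0.26 m / 0.8 = 0.325, 0.24 m / 0.8 = 0.3.

```bash
python3 -m pendant '[{"jaw": 0.06, "pos": [0.0125, 0, 0]}, {"jaw": 0.06, "pos": [0.0375, 0, 0]}, {"jaw": 0.06, "pos": [0.0625, 0, -0.05]}, {"jaw": 0.06, "pos": [0.0625, 0, -0.1]}, {"jaw": 0.06, "pos": [0.0625, 0.05, -0.15]}, {"jaw": 0.06, "pos": [0.0625, 0.1, -0.175]}, {"jaw": 0.06, "pos": [0.0625, 0.15, -0.2]}, {"jaw": 0.06, "pos": [0.0625, 0.2, -0.2]}, {"jaw": 0.06, "pos": [0.0625, 0.25, -0.2]}, {"jaw": 0.06, "pos": [0.0625, 0.3, -0.2]}, {"jaw": 0.06, "pos": [0.0625, 0.325, -0.2]}, {"jaw": 0.06, "pos": [0.0625, 0.325, -0.2]}]' | grep wrist;python3 -c "
from h import *
st();snap('top','t4')
p=cv2.imread('pics/t4.png')[150:235,255:355];cv2.imwrite('pics/c5.png',cv2.resize(p,None,fx=7,fy=7,interpolation=cv2.INTER_CUBIC))
snap('scene','s4')"
```

```text
wrist_force: [-0.4, -0.3, 0.1]
rail xy -0.1401 0.3117 z 0.1709 F [-0.4 -0.3  0.1] 0.05959718665743822 15.45
```

View pics/c5.png

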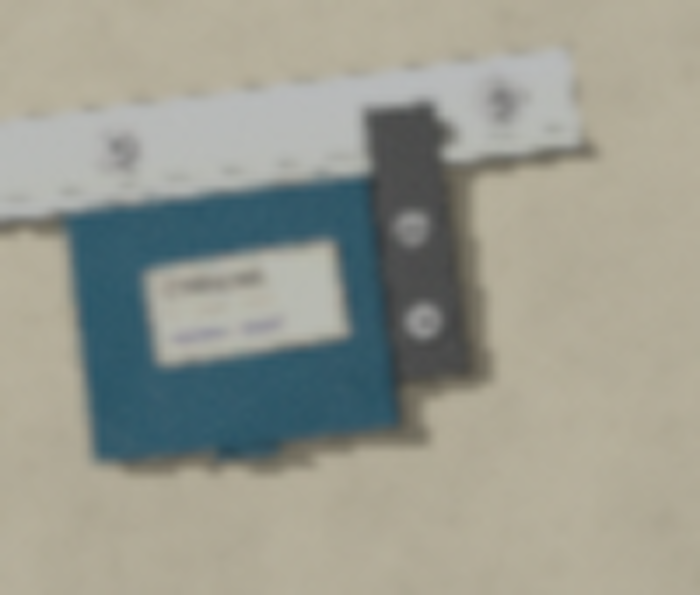

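View pics/s4.png

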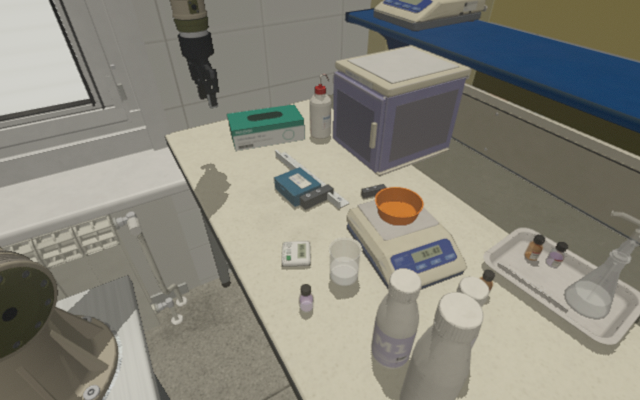

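The box's back edge lies along the rail, and its right end meets the stop at about (380, 260) in the crop with no visible gap. In the scene view the timer, beaker and stain bottle are where they were.

```bash
python3 -c "
from workcell import manip
print(manip.hand_in())"
```

```text
the job is handed in; nothing more can be done
None
```

I pushed the slide box flush against the rail and home against the stop, let go, and handed the job in at about 15.5 s; contact forces were about 10–14 N and the timer, beaker and stain bottle were not disturbed.

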